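Strip the intake filter of a compressor pump

ROBOT

A 7-joint arm with a two-finger parallel gripper is mounted at the origin on a cart in front of the work surface, level with it; the furniture and walls round the work are solid. World frame = base frame: x ahead of the robot, y to its left, z up, the work surface at z = 0. Lengths are in m, angles in rad, forces in N, time in s.
With the tool pointing down it reaches from about 0.4 to 0.9 m from the base axis. Payload 5.6 kg.
Tool frame: the origin (TCP) lies on the centre line of the jaws, within the pads' length; the fingertips stand 14 mm ahead of it and the grasp point (between the pads) lies 5 mm behind it; z points along the fingers, y is the line along which they close (so a half turn about z gives the same grasp; the last joint's range is limited). The gripper opens to 92 mm and grips with 3 to 60 N. Pads are 20 mm wide; open, the fingers measure 128 mm over their backs; the gripper's body (75 mm by 189 mm) begins 69 mm behind the grasp point.
Start: joints at [1.102, 0.468, -0.012, 1.603, 0.006, 1.071, -0.056], TCP at [0.268, -0.592, 0.229] pointing down, gripper open.
Joint ranges: [-2.53, 2.53], [-0.31, 2.02], [-1.57, 1.55], [0.28, 2.44], [-1.29, 4.43], [0.15, 1.84], [-2.92, 2.92]. Speed limits (rad/s): [2.57, 2.57, 3.14, 3.14, 3.14, 3.14, 3.14].

INTERFACE

Orientations are given as a 3x3 rotation matrix whose columns are the frame's x, y, z axes.
In Python, from workcell import sensors, cams, job gives the robot as it stands.
- The arm moves only by the shell command python3 -m pendant 'ROWS' [FORCE]. ROWS is JSON, a list of rows, each a list of 3 entries, a list of its own where there are three numbers: the turn, a rotation vector about the tool's x, y, z in units of pi rad (1.0 is pi rad), then the shift along the tool's x, y, z in units of 200 mm (1.0 is 200 mm), then the opening, from 0 (shut) to 1 (fully open). In form: [[[rx, ry, rz], [tx, ty, tz], jaw], ...]. A call has 1 to 20 rows; each row is the pose to reach, as a shift and turn from the pose commanded when the call began, along the tool's axes at that moment, turning the shorter way round; what a row does not reach only later rows make up. A row lasts 1/8 s, in which the tool goes at most 62.5 mm and 10.7 degrees, less where a joint would pass 70% of its speed; a pose out of reach is approached as far as the arm can. A call with a number of a shift or a turn outside -1 to 1 is refused whole. A call with a gripper value outside its range is refused whole. The fingers move at their own pace and stop on an object; FORCE is the grip in N (left out, the last holds). Time passes only in rows, so rows that repeat a pose let the fingers close. It gives the time, the measured TCP pose, the force, the opening and the grip force at its end, in the units of the state.
- sensors.observe(): the state, without advancing time (a new reading comes with each control period).
- cams.capture(name): name is "scene" or "side" or "wrist"; returns (picture, depth): 400x640x3 uint8, red, green, blue; 400x640 float32, m along the optical axis (not along the pixel's ray), 0 where there is no reading.
- cams.camera_params(name): a dict with "K" (3x3 intrinsics, pixels), "k1" (the pictures are not rectified: a ray, as slopes to the right and down, at radius r is drawn at 1 + k1 r^2 times it, then the intrinsics apply), "R" (3x3) and "t" (3): a world point X has camera coordinates R X + t. Camera axes: x right, y down, z forward; pixel columns grow to the right and rows downward; lengths in m; the calibration is good to about 2 mm. A picture is of the moment at which its call begins: read the wrist's pose just before it. camera_params takes no time and is no camera call; for the wrist camera it gives the pose at the moment of the call.
- job.sign_off(): hands the job in; it is judged then, once.
The state is a dict: "clock": time; "q": joint angles; "qvel": joint speeds; "effort": joint torques, N m; "tool_pos": TCP position; "orientation": TCP orientation; "wrist_force": force on the tool from outside, world axes, zero at the start; "torque": the same for the moment, N m; "gripper_width": opening from 0.0 (shut) to 1.0 (fully open); "finger_force": force on a finger pad.
Only numpy, scipy, OpenCV 4.12 (cv2) and the standard library are available. Lean on these libraries where they do the work, as an engineer would, in place of code of your own. Each camera call takes 0.05 s, during which the arm holds its last target. There are 200 camera calls.

TASK

The compressor's intake filter is due for cleaning. Unlock the filter cover by its grip bar (anticlockwise seen from above), lift it straight off so that the cartridge stays on its spigot, and stand the cover mouth down on the floor of the parts tray; then draw the pleated cartridge off and stand it upright in the tray beside the cover. Do not wrench the cover against its claws, set both parts down gently rather than dropping them, and leave the other things on the bench where they are.

Things in the scene. Friction and masses are not known exactly. Their poses are not given: they have to be found in the camera images.
- pump: Small air compressor pump, heavy, does not move: grey crankcase, finned aluminium cylinder in front, dark motor lying behind it; about 225 x 120 mm, 110 mm high without the filter. Upright. Origin: on the bench exactly under the vertical filter axis; z up, x from the cylinder to the motor. On top a round pan, 148 mm across, carries the filter.
- pan_top (a point): Point on the filter axis at the pan's upper face, 110 mm above the bench: cover and cartridge stand with their origins here when assembled. Round it a ring 85 mm across, 6 mm high, centres the cover with about 3 mm play; in its middle a spigot 28 mm in diameter, 24 mm high, carries the cartridge.
- claw (a point): Foot of one of the two bayonet claws on the pan, 60 mm from the filter axis towards the pump's +y; the other is across the pan at -y. Each is 32 mm wide, stands 50 to 70 mm from the axis and 14 mm above the pan; its 6 mm lip overhangs a gap 7.5 mm high, closed on the clockwise side. Two stop pins, 12 mm high, end the unlocking turn.
- filter_cover: Grey plastic cover: a deep cup standing mouth down, 97 mm across, 70 mm high without its grip bar, 0.15 to 0.3 kg; inside 91 mm across, 66 mm deep, over the cartridge: it must rise 65 mm straight up to clear it. Origin: centre of the mouth (underside), z up, y along the grip bar. At the mouth two ears, at +y and -y, 24 mm wide, 5 mm thick, reach 60 mm from the axis, under the claws.
- cover_grip (a point): On the cover's axis in the middle of its grip bar, 92 mm above the mouth. The bar stands on the flat top, along the cover's y axis: 12 mm thick (16 mm at the ends), 76 mm long, its top 101 mm and its foot 70 mm above the mouth. It is the place to hold and turn the cover.
- cover_ear (a point): Tip of the cover's +y ear, at the mouth, 60 mm from the axis. Locked: ears under the claws, cover yaw = pump yaw plus 0 to 0.12 rad. The cover turns easily, no spring or detent. It is free to lift when turned anticlockwise from above (positive about z) to 0.55 to 0.9 rad beyond the pump's yaw; the pins stop it at about 0.95 rad. Clockwise it is blocked.
- cartridge: Pleated paper filter cartridge, upright cylinder 57 mm in diameter, 60 mm high, steel cap on top, black rubber end below, 0.09 kg; firm enough to grip round the sides near its top. Hidden under the cover at first. Origin: centre of its underside, z up. Its open bottom (36 mm hole, 30 mm deep) sits loosely over the spigot (24 mm high); it lifts straight off.
- parts_tray: Empty shallow steel tray, fixed on the bench, 172 mm (its x) by 272 mm (its y) outside, rim 30 mm high, walls 3 mm with a 6 mm rolled rim. Origin: centre of its underside; its floor is 3 mm above the bench. Cover and cartridge fit side by side along its y axis (for instance centres at +63 and -80 mm, or the other way round).
- screwdriver: Bystander: red-handled screwdriver, 210 mm long, 28 mm thick, lying between pump and tray. Origin: middle of its length, at the bench.
- oil_can: Bystander: small oil can with a thin spout, 142 mm high, 70 mm across, at the right. Origin: at the bench under it.
Mind the look-alikes: they are no part of the job. What is shaped like the filter_cover but blue or pink is not meant.

How it is judged:
By the outcome, as a careful person would: the job done as asked, in the order asked, and still so for the second after the job is handed in, with the robot touching nothing.
It also fails if it takes over 64 s, if anything falls off the work surface, if the arm or the gripper's body presses on something with over 40 N, if the wrist force passes 120 N, or if a joint passes its speed limit or range.

## Working session

There is one attempt and no reset: what is moved stays moved. The work goes in short steps, Python scripts to look and compute and a shell command to move; the robot and the scene stay as the last step left them, time stands still between calls to the robot, and variables do not carry over. Pictures are saved under pics/ and viewed, at most 13 in all, crops included, and the job is handed in when it is done.

```bash
mkdir -p pics; ls; cat > h.py <<'E'
import numpy as np,cv2
from workcell import sensors,cams,job
def shot(n,f):
    p=cams.camera_params(n); im,d=cams.capture(n)
    cv2.imwrite(f'pics/{f}.png',im[:,:,::-1]); np.savez(f'pics/{f}.npz',d=d,K=p['K'],k1=p['k1'],R=p['R'],t=p['t']); return im,d
def world(f,uv,z=None,depth=None):
    """pixels -> world, using depth or a known height z"""
    s=np.load(f'pics/{f}.npz'); K,R,t=s['K'],s['R'],s['t']
    uv=np.atleast_2d(np.array(uv,float)); 
    a=np.array(cv2.undistortPoints(uv[:,None],K,np.array([float(s['k1']),0,0,0.])))[:,0] 
    r=np.c_[a,np.ones(len(a))]
    if z is None:
        dd=np.array([np.median(s['d'][int(v)-1:int(v)+2,int(u)-1:int(u)+2]) for u,v in uv])
        return (r*dd[:,None]-t)@R
    c=-R.T@t; w=r@R
    return c+w*((z-c[2])/w[:,2])[:,None]
def cloud(f):
    vv,uu=np.mgrid[0:400,0:640]; s=np.load(f'pics/{f}.npz'); 
    uv=np.c_[uu.ravel(),vv.ravel()].astype(float)
    a=cv2.undistortPoints(uv[:,None],s['K'],np.array([float(s['k1']),0,0,0.]))[:,0]
    d=s['d'].ravel(); P=(np.c_[a,np.ones(len(a))]*d[:,None]-s['t'])@s['R']
    P[d==0]=np.nan; return P.reshape(400,640,3)
E
python3 - <<'E'
from h import *
shot('scene','s0');shot('side','d0')
o=sensors.observe();print(o['clock'],o['tool_pos'],o['orientation'])
E
```

```text
pics
0.1 [ 0.26820949 -0.59154291  0.22774185] [[ 9.10758448e-01  4.12938802e-01 -7.70665021e-04]
 [ 4.12939499e-01 -9.10757431e-01  1.36802321e-03]
 [-1.36979028e-04 -1.56417673e-03 -9.99998767e-01]]
```

View pics/s0.png

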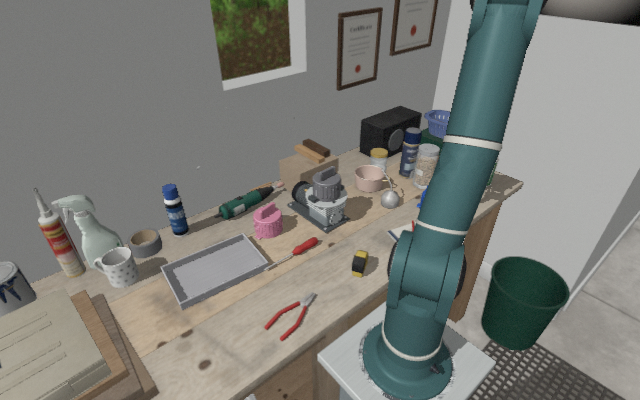

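View pics/d0.png

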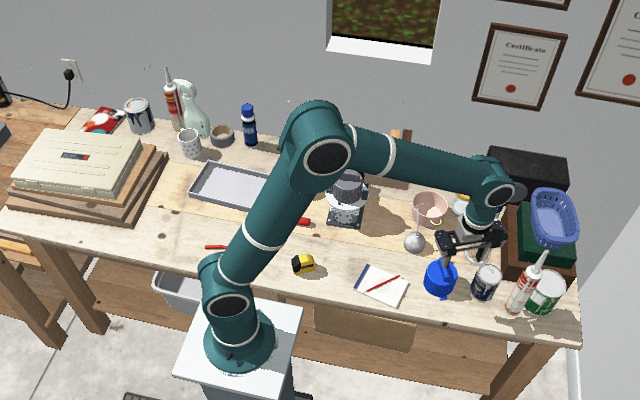

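Candidates: the grey cover on the pump at scene (327,185) / side (348,187), the pink one at scene (267,221), and the blue one at side (440,278). I choose the grey one on the pump; next I check it in a close crop.

```bash
python3 - <<'E'
from h import *
im=cv2.imread('pics/s0.png');c=im[155:245,270:390]
cv2.imwrite('pics/c0.png',cv2.resize(c,None,fx=6.5,fy=6.5,interpolation=cv2.INTER_CUBIC))
P=cloud('s0')
px=[(327,176),(322,178),(335,185),(327,200),(163,266),(252,238),(268,262),(179,300),(215,265),(307,244),(270,267),(390,200),(267,222),(312,150),(330,220)]
for p in px: print(p,P[p[1],p[0]].round(3))
print(cams.camera_params('wrist')['R'],cams.camera_params('wrist')['t'])
E
```

```text
(327, 176) [ 0.537 -0.215  0.186]
(322, 178) [ 0.531 -0.187  0.192]
(335, 185) [ 0.495 -0.214  0.17 ]
(327, 200) [ 0.504 -0.187  0.116]
(163, 266) [0.659 0.337 0.029]
(252, 238) [ 0.626  0.048 -0.001]
(268, 262) [0.464 0.088 0.032]
(179, 300) [0.499 0.355 0.032]
(215, 265) [0.588 0.206 0.001]
(307, 244) [ 0.458 -0.06   0.023]
(270, 267) [0.46  0.085 0.011]
(390, 200) [ 0.434 -0.442  0.038]
(267, 222) [0.589 0.004 0.069]
(312, 150) [ 0.786 -0.354  0.14 ]
(330, 220) [ 0.486 -0.186  0.042]
[[ 0.41311094 -0.91067774 -0.00232271]
 [-0.87481306 -0.39754781  0.27687156]
 [-0.25306415 -0.11234673 -0.96090413]] [-0.64979231 -0.03132571  0.39271536]
```

View pics/c0.png

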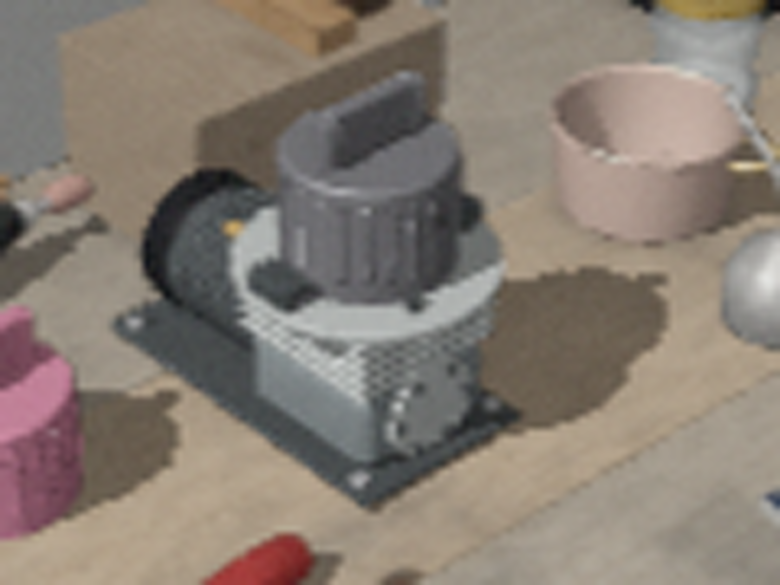

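Crop shows the grey cover under its two claws, claws at scene ≈(312,199) and (341.5,187.6), with the bar running nearly along the claw line. It is on the pump, so this is the right one.

```bash
python3 - <<'E'
from h import *
P=cloud('s0')
def fit(z0,z1,box):
    m=(P[...,2]>z0)&(P[...,2]<z1)&(P[...,0]>box[0])&(P[...,0]<box[1])&(P[...,1]>box[2])&(P[...,1]<box[3])
    return P[m]
Q=fit(.172,.19,(.4,.65,-.32,-.1));print(len(Q),cv2.minEnclosingCircle(Q[:,:2].astype(np.float32)),np.median(Q[:,2]))
B=fit(.195,.225,(.4,.65,-.32,-.1));print(len(B),B.mean(0),cv2.minAreaRect(B[:,:2].astype(np.float32)))
Q=fit(.104,.116,(.4,.65,-.32,-.1));print(len(Q),cv2.minEnclosingCircle(Q[:,:2].astype(np.float32)),np.median(Q[:,2]))
print('claws',world('s0',[(312.3,198.8),(341.5,187.6)],z=.124))
# tray rim
R=fit(.02,.036,(.4,.75,.03,.42));print(len(R),cv2.minAreaRect(R[:,:2].astype(np.float32)))
o=sensors.observe();p=cams.camera_params('wrist');T=np.array(o['orientation'])
print('cam in tool',T.T@(-p['R'].T@p['t']-o['tool_pos']), (p['R']@T).T.round(3),p['K'])
E
```

```text
276 ((0.538301408290863, -0.21414297819137573), 0.04796280339360237) 0.17968053711692888
97 [ 0.53781155 -0.21314005  0.20552334] ((0.5390414595603943, -0.21592622995376587), (0.013050184585154057, 0.07216332852840424), 1.329257607460022)
349 ((0.5405516624450684, -0.21467894315719604), 0.07505657523870468) 0.1094006037061228
claws [[ 0.53382873 -0.14702531  0.124     ]
 [ 0.52032838 -0.26938519  0.124     ]]
778 ((0.586915910243988, 0.250913143157959), (0.3566090762615204, 0.21870052814483643), 84.05331420898438)
cam in tool [ 0.07873011  0.00092004 -0.1567963 ] [[ 0.    -0.961 -0.277]
 [ 1.     0.    -0.001]
 [ 0.001 -0.277  0.961]] [[292.77589889   0.         320.22081044]
 [  0.         292.77589889 200.12053671]
 [  0.           0.           1.        ]]
```

```bash
python3 -m pendant '[[[0,0,0],[0,0,-0.25],1],[[0,0,0],[0,0,-0.5],1],[[0,0,0],[0.3,-0.17,-0.5],1],[[0,0,0],[0.6,-0.34,-0.5],1],[[0,0,0],[0.8,-0.46,-0.5],1],[[0,0,0],[1,-0.58,-0.5],1]]'; python3 -m pendant '[[[0,0,-0.05],[0.25,-0.15,0],1],[[0,0,-0.1],[0.5,-0.29,0],1],[[0,0,-0.15],[0.75,-0.44,0],1],[[0,0,-0.2],[1,-0.58,0],1],[[0,0,-0.26],[1,-0.58,0],1],[[0,0,-0.31],[1,-0.58,0],1],[[0,0,-0.367],[1,-0.58,0],1],[[0,0,-0.367],[1,-0.58,0],1],[[0,0,-0.367],[1,-0.58,0],1]]'; python3 - <<'E'
from h import *
shot('wrist','w1')
o=sensors.observe();print(o['q'],o['wrist_force'])
E
```

```text
clock: 0.85
tool_pos: [0.404, -0.4011, 0.3284]
orientation: [[0.91, 0.415, -0.0], [0.415, -0.91, 0.001], [0.0, -0.001, -1.0]]
wrist_force: [0.6, -1.2, -0.3]
gripper_width: 0.998
finger_force: 0.0
clock: 1.98
tool_pos: [0.5368, -0.2156, 0.3284]
orientation: [[-0.005, 1.0, -0.0], [1.0, 0.005, 0.0], [0.0, -0.0, -1.0]]
wrist_force: [-0.1, 0.3, -0.5]
gripper_width: 1.0
finger_force: 0.0
[ 0.6493848   0.29655982 -0.40577547  1.64291777  0.12286241  1.22765478
  0.22330679] [-0.4598056   0.99114165  0.20333884]
```

View pics/w1.png

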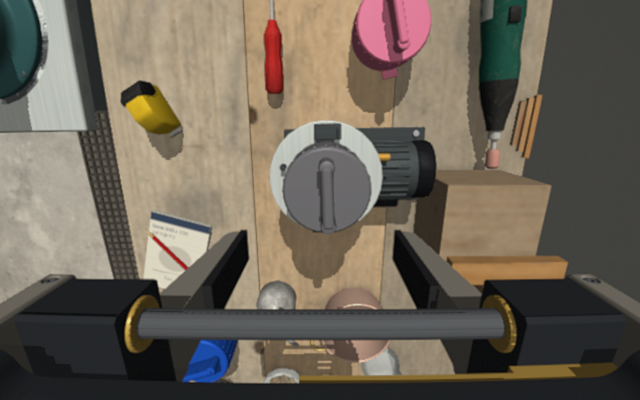

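Wrist view: the cover's bar runs (326,163)–(327,228), claw at (327,131), stop pin at (283,167), motor to the right, pink cover at (393,30). I fit everything in the cloud.

```bash
python3 - <<'E'
from h import *
P=cloud('w1');c=np.array([.539,-.214])
im=cv2.imread('pics/w1.png')
r=np.hypot(P[...,0]-c[0],P[...,1]-c[1])
def sel(z0,z1,r1=.09): m=(P[...,2]>z0)&(P[...,2]<z1)&(r<r1);return P[m]
for z0,z1,rr in((.172,.188,.06),(.104,.114,.085)):
    Q=sel(z0,z1,rr);print(len(Q),cv2.minEnclosingCircle(Q[:,:2].astype(np.float32)),np.median(Q[:,2]))
B=sel(.196,.225,.05);print('bar',len(B),B.mean(0),B[:,2].max(),cv2.minAreaRect(B[:,:2].astype(np.float32)))
C=sel(.119,.130,.075);print('claw',len(C),C.mean(0),cv2.minAreaRect(C[:,:2].astype(np.float32)))
M=(P[...,2]>-.0)&(P[...,2]<.012)
print('plate',world('w1',[(285,130),(424,127)],z=.008))
cr=im[110:250,250:450];cv2.imwrite('pics/c1.png',cv2.resize(cr,None,fx=4,fy=4,interpolation=cv2.INTER_CUBIC))
E
```

```text
5083 ((0.5446223616600037, -0.21588313579559326), 0.049032486975193024) 0.1806664617662738
3043 ((0.5471071004867554, -0.21476902067661285), 0.07659956812858582) 0.11073705045145256
bar 955 [ 0.54441552 -0.21321803  0.21056124] 0.2139505920361136 ((0.5446163415908813, -0.21623490750789642), (0.0146848289296031, 0.07526708394289017), 2.166597843170166)
claw 506 [ 0.54187629 -0.16163937  0.12404202] ((0.5462174415588379, -0.21526780724525452), (0.09403392672538757, 0.13706736266613007), 26.15303611755371)
plate [[ 0.481059   -0.15932368  0.008     ]
 [ 0.70217429 -0.15316241  0.008     ]]
```

View pics/c1.png

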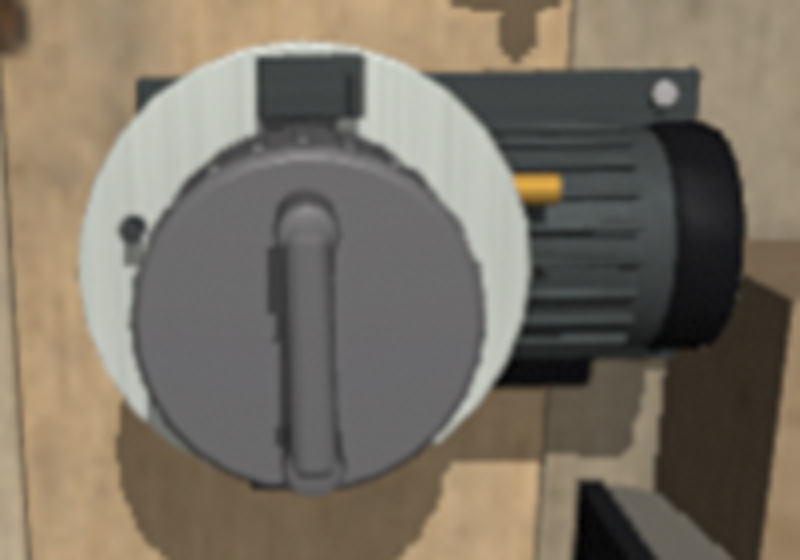

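```bash
python3 -m pendant '[[[0,0,-0.011],[0,0.035,0.2],0.5],[[0,0,-0.011],[0,0.035,0.34],0.5],[[0,0,-0.011],[0,0.035,0.34],0.5]]'; python3 - <<'E'
from h import *
shot('wrist','w2');shot('side','d2')
o=sensors.observe();print(o['tool_pos'])
P=cloud('w2');c=np.array([.543,-.215])
r=np.hypot(P[...,0]-c[0],P[...,1]-c[1])
def sel(z0,z1,r1=.09): m=(P[...,2]>z0)&(P[...,2]<z1)&(r<r1);return P[m]
for z0,z1,rr in((.172,.188,.06),(.104,.114,.085)):
    Q=sel(z0,z1,rr);print(len(Q),cv2.minEnclosingCircle(Q[:,:2].astype(np.float32)),np.median(Q[:,2]))
B=sel(.200,.225,.05);print('bar',len(B),B.mean(0),B[:,2].max(),cv2.minAreaRect(B[:,:2].astype(np.float32)))
P=cloud('d2');r=np.hypot(P[...,0]-c[0],P[...,1]-c[1])
for z0,z1,rr in((.172,.188,.06),(.104,.114,.085)):
    Q=sel(z0,z1,rr);print('side',len(Q),cv2.minEnclosingCircle(Q[:,:2].astype(np.float32)),np.median(Q[:,2])) if len(Q) else 0
E
```

```text
clock: 2.4
tool_pos: [0.5426, -0.2151, 0.2586]
orientation: [[-0.041, 0.999, -0.004], [0.999, 0.041, 0.002], [0.002, -0.004, -1.0]]
wrist_force: [0.9, 0.1, 0.8]
gripper_width: 0.697
finger_force: 0.0
[ 0.54440902 -0.21553281  0.26144631]
7993 ((0.544083297252655, -0.21581114828586578), 0.048992227762937546) 0.18064920024656966
4063 ((0.5491339564323425, -0.21422362327575684), 0.0786730945110321) 0.11072938333492972
bar 1566 [ 0.54442506 -0.21230214  0.21062975] 0.21390368824241224 ((0.5445535182952881, -0.21562205255031586), (0.015292707830667496, 0.07419385015964508), 1.7559099197387695)
side 351 ((0.5438016653060913, -0.21642954647541046), 0.050706930458545685) 0.1805608987173928
side 321 ((0.5451164841651917, -0.2177485078573227), 0.0754052996635437) 0.11025254364302714
```

```bash
python3 -m pendant '[[[0,0,0],[0,0,0.1],0.45],[[0,0,0],[0,0,0.2],0.4],[[0,0,0],[0,0,0.28],0.4],[[0,0,0],[0,0,0.31],0.4],[[0,0,0],[0,0,0.31],0.15],[[0,0,0],[0,0,0.31],0.1],[[0,0,0],[0,0,0.31],0.0],[[0,0,0],[0,0,0.31],0.0],[[0,0,0],[0,0,0.31],0.0]]' 25
```

```text
clock: 3.62
tool_pos: [0.5442, -0.2156, 0.1992]
orientation: [[-0.042, 0.999, 0.001], [0.999, 0.042, -0.001], [-0.001, 0.001, -1.0]]
wrist_force: [-0.7, -0.1, 4.1]
gripper_width: 0.133
finger_force: 25.0
```

```bash
python3 -m pendant '[[[0,0,-0.02],[0,0,0],0],[[0,0,-0.04],[0,0,0],0],[[0,0,-0.06],[0,0,0],0],[[0,0,-0.08],[0,0,0],0]]'; python3 -c "
from workcell import sensors as s;o=s.observe();print(o['torque'],o['wrist_force'])"
```

```text
clock: 4.12
tool_pos: [0.5445, -0.2155, 0.1992]
orientation: [[-0.291, 0.957, 0.001], [0.957, 0.291, -0.0], [-0.001, 0.001, -1.0]]
wrist_force: [0.0, 0.4, 3.3]
gripper_width: 0.129
finger_force: 25.0
[ 0.06812445 -0.03961567 -0.12685161] [0.0327116  0.38269494 3.32759181]
```

```bash
python3 -m pendant '[[[0,0,-0.02],[0,0,0],0],[[0,0,-0.04],[0,0,0],0],[[0,0,-0.06],[0,0,0],0],[[0,0,-0.08],[0,0,0],0],[[0,0,-0.1],[0,0,0],0],[[0,0,-0.12],[0,0,0],0],[[0,0,-0.135],[0,0,0],0],[[0,0,-0.148],[0,0,0],0],[[0,0,-0.148],[0,0,0],0]]'; python3 - <<'E'
from h import *
o=sensors.observe();print(o['torque'],o['wrist_force'])
im,d=shot('wrist','w3');cv2.imwrite('pics/c3.png',cv2.resize(im[100:400,140:540],None,fx=2,fy=2)[:,:,::-1])
P=cloud('w3');c=np.array([.544,-.2158])
E
```

```text
clock: 5.25
tool_pos: [0.5445, -0.2156, 0.1992]
orientation: [[-0.688, 0.725, 0.001], [0.725, 0.688, -0.0], [-0.001, 0.001, -1.0]]
wrist_force: [-0.2, -0.5, 6.0]
gripper_width: 0.131
finger_force: 25.0
[ 0.07013124 -0.09868047 -0.04207491] [-0.15448238 -0.54842248  6.00428423]
```

View pics/c3.png

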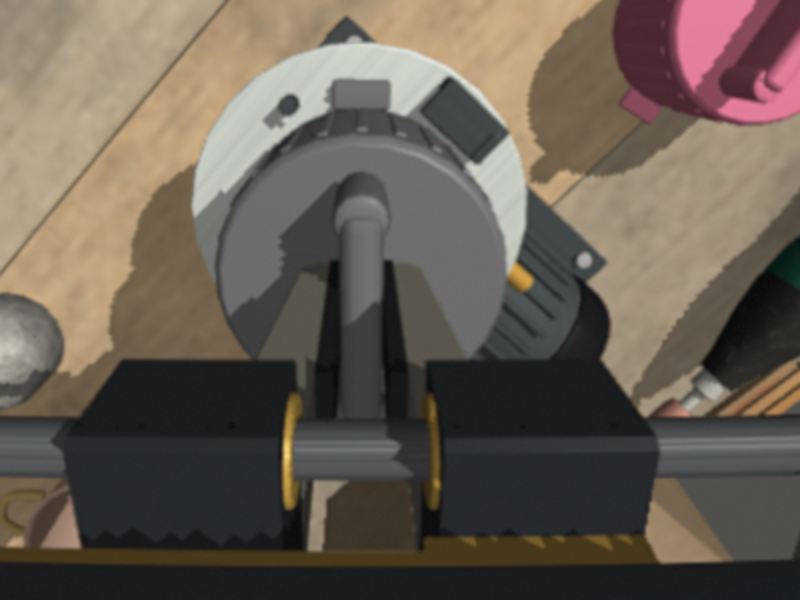

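The ear at crop (362,95) is clear of the claw at (465,120) and short of the pin at (288,104), so I lift straight up.

```bash
python3 -m pendant '[[[0,0,0],[0,0,-0.025],0],[[0,0,0],[0,0,-0.06],0],[[0,0,0],[0,0,-0.1],0]]' 30;  python3 -m pendant '[[[0,0,0],[0,0,-0.08],0],[[0,0,0],[0,0,-0.16],0],[[0,0,0],[0,0,-0.24],0],[[0,0,0],[0,0,-0.32],0],[[0,0,0],[0,0,-0.42],0],[[0,0,0],[0,0,-0.55],0],[[0,0,0],[0,0,-0.6],0],[[0,0,0],[0,0,-0.6],0]]'; python3 - <<'E'
from h import *
shot('scene','s4');shot('side','d4')
P=cloud('s4');Q=P[(P[...,2]>.023)&(P[...,2]<.036)&(P[...,0]>.44)&(P[...,0]<.72)&(P[...,1]>.06)&(P[...,1]<.40)]
print(len(Q),cv2.minAreaRect(Q[:,:2].astype(np.float32)))
P=cloud('d4');Q=P[(P[...,2]>.023)&(P[...,2]<.036)&(P[...,0]>.44)&(P[...,0]<.72)&(P[...,1]>.06)&(P[...,1]<.40)]
print(len(Q),cv2.minAreaRect(Q[:,:2].astype(np.float32)))
r=np.hypot(P[...,0]-.544,P[...,1]+.216)<.035
Q=P[r&(P[...,2]>.16)&(P[...,2]<.18)];print('cart',len(Q),np.median(Q,axis=0) if len(Q) else 0)
a=cv2.resize(cv2.imread('pics/s4.png')[120:320,140:400],None,fx=2,fy=2);b=cv2.resize(cv2.imread('pics/d4.png')[90:260,180:440],None,fx=2,fy=2)
cv2.imwrite('pics/c4.png',np.vstack([a,b])[:740][:, :]) 
cv2.imwrite('pics/c4.png',cv2.resize(np.vstack([a,b]),None,fx=.8,fy=.8))
E
```

```text
clock: 5.68
tool_pos: [0.5436, -0.2153, 0.2187]
orientation: [[-0.688, 0.726, -0.001], [0.726, 0.688, 0.0], [0.001, -0.0, -1.0]]
wrist_force: [0.1, -0.1, -1.5]
gripper_width: 0.126
finger_force: 30.0
clock: 6.68
tool_pos: [0.5441, -0.2154, 0.3391]
orientation: [[-0.688, 0.726, 0.001], [0.726, 0.688, -0.001], [-0.001, 0.0, -1.0]]
wrist_force: [-0.1, 0.3, -2.0]
gripper_width: 0.129
finger_force: 30.0
615 ((0.5834213495254517, 0.24230428040027618), (0.33999302983283997, 0.2131882905960083), 83.4836654663086)
216 ((0.5983234643936157, 0.2948555052280426), (0.27481338381767273, 0.16695399582386017), 10.12890911102295)
cart 196 [ 0.54246982 -0.21832216  0.17003137]
```

View pics/c4.png

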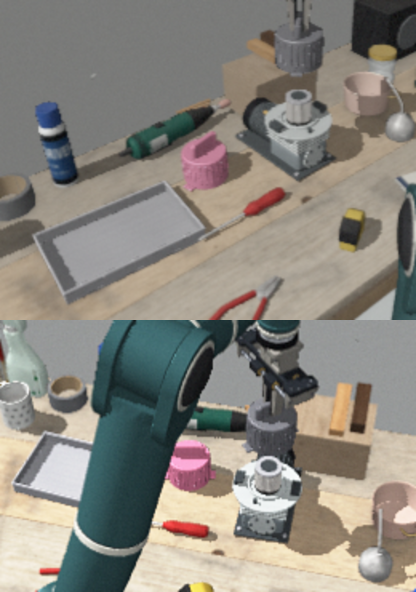

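Cover is off, cartridge stands on its spigot at crop (300,105). Tray corners in scene pixels ≈ (163,267), (243,235), (269,264), (181,302).

```bash
python3 - <<'E'
from h import *
W=world('s4',[(162.5,267),(243,235.5),(269,264),(182,301.5)],z=.03);print(W.round(3),W.mean(0))
n=lambda a,b:np.linalg.norm(W[a]-W[b]).round(3)
print(n(0,1),n(1,2),n(2,3),n(3,0), [np.degrees(np.arctan2(*(W[a]-W[b])[1::-1])) for a,b in((0,1),(3,2),(0,3),(1,2))])
P=cloud('s4')
ok=P[(P[...,2]>.023)&(P[...,2]<.036)&(P[...,0]>.4)&(P[...,0]<.74)&(P[...,1]>.04)&(P[...,1]<.42)][:,:2]
# fit the 166x266 rim rectangle (wall midline) by robust search
from scipy.optimize import minimize
def cost(p):
    c,s=np.cos(p[2]),np.sin(p[2]);q=(ok-p[:2])@np.array([[c,-s],[s,c]])
    d=np.abs(q)-[.0845,.1345];e=np.where((d<0).all(1),-d.max(1),np.linalg.norm(np.maximum(d,0),axis=1));return np.minimum(e,.015).mean()
best=min((minimize(cost,[W[:,0].mean(),W[:,1].mean(),a],method='Nelder-Mead') for a in np.radians([-12,-6,0,6,12])),key=lambda r:r.fun);print(best.x,best.fun,np.degrees(best.x[2]))
E
```

```text
[[0.655 0.34  0.03 ]
 [0.624 0.08  0.03 ]
 [0.456 0.09  0.03 ]
 [0.491 0.35  0.03 ]] [0.55634772 0.21500232 0.03      ]
0.261 0.168 0.263 0.164 [np.float64(83.25067776837867), np.float64(82.32201540965717), np.float64(-3.5933621466851657), np.float64(-3.207883877196988)]
[ 0.56402382  0.2155723  -0.09118768] 0.002217154739499972 -5.224669471558409
```

```bash
python3 -m pendant '[[[0,0,0],[0.05,0.06,-0.1],0],[[0,0,0],[0.15,0.2,-0.2],0],[[0,0,0],[0.28,0.36,-0.3],0],[[0,0,0],[0.4,0.52,-0.3],0],[[0,0,0],[0.5,0.66,-0.3],0]]'; python3 -m pendant '[[[0,0,0],[0.12,0.16,0],0],[[0,0,0],[0.24,0.34,0],0],[[0,0,0],[0.36,0.5,0],0],[[0,0,0],[0.44,0.6,0],0],[[0,0,0],[0.45,0.64,0],0],[[0,0,0],[0.45,0.64,0],0]]'; python3 - <<'E'
from h import *
shot('wrist','w5');P=cloud('w5')
from scipy.optimize import minimize
ok=P[(P[...,2]>.024)&(P[...,2]<.036)&(P[...,0]>.44)&(P[...,0]<.70)&(P[...,1]>.05)&(P[...,1]<.40)][:,:2]
def cost(p):
    c,s=np.cos(p[2]),np.sin(p[2]);q=(ok-p[:2])@np.array([[c,-s],[s,c]])
    d=np.abs(q)-[.083,.133];e=np.where((d<0).all(1),-d.max(1),np.linalg.norm(np.maximum(d,0),axis=1));return np.minimum(e,.015).mean()
for x0 in([.56,.215,-.09],[.57,.22,-.05]):
    b=minimize(cost,x0,method='Nelder-Mead');print(len(ok),b.x,b.fun)
o=sensors.observe();print(o['tool_pos'])
f=P[(np.abs(P[...,0]-.57)<.05)&(np.abs(P[...,1]-.27)<.04)];print('floor',np.nanmedian(f[:,2]))
E
```

```text
clock: 7.4
tool_pos: [0.571, -0.0488, 0.4]
orientation: [[-0.69, 0.724, 0.001], [0.724, 0.69, 0.0], [-0.001, 0.001, -1.0]]
wrist_force: [0.0, -0.0, -2.4]
gripper_width: 0.127
finger_force: 30.0
clock: 8.15
tool_pos: [0.602, 0.1014, 0.3988]
orientation: [[-0.688, 0.725, -0.0], [0.725, 0.688, -0.0], [-0.0, -0.0, -1.0]]
wrist_force: [-0.5, -0.3, -1.4]
gripper_width: 0.129
finger_force: 30.0
1574 [ 0.56697751  0.21553501 -0.0854669 ] 0.0017626907115911863
1574 [ 0.56696472  0.21554244 -0.08534179] 0.0017627120001879558
[0.60205567 0.1004343  0.39866335]
floor 0.0037396121632197583
```

View pics/w5.png

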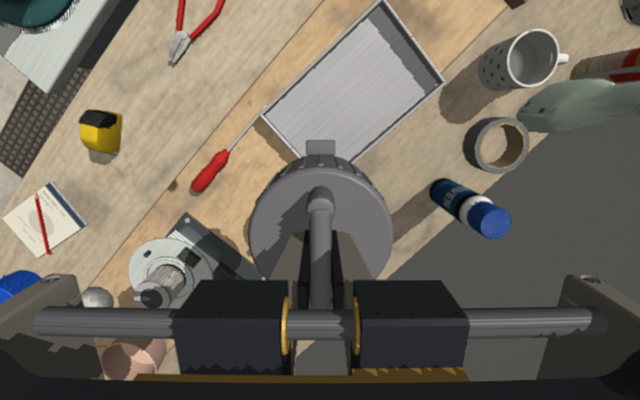

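Wrist view confirms the empty tray (corners (262,117), (380,2), (443,80)) and the cover hanging level; fit (0.567, 0.2155), yaw −0.085.

```bash
python3 -m pendant '[[[0,0,0],[0.1,0.07,0],0],[[0,0,0],[0.28,0.19,0.1],0],[[0,0,0],[0.46,0.31,0.25],0],[[0,0,0],[0.62,0.42,0.45],0],[[0,0,0],[0.72,0.48,0.65],0],[[0,0,0],[0.747,0.505,0.85],0],[[0,0,0],[0.747,0.505,1],0],[[0,0,0],[0.747,0.505,1],0],[[0,0,0],[0.747,0.505,1],0]]'; python3 -m pendant '[[[0,0,0],[0,0,0.15],0],[[0,0,0],[0,0,0.3],0],[[0,0,0],[0,0,0.4],0],[[0,0,0],[0,0,0.46],0],[[0,0,0],[0,0,0.49],0],[[0,0,0],[0,0,0.49],0]]'
```

```text
clock: 9.32
tool_pos: [0.5736, 0.2787, 0.2]
orientation: [[-0.687, 0.727, 0.002], [0.727, 0.687, 0.001], [-0.001, 0.002, -1.0]]
wrist_force: [-0.9, -0.1, -1.9]
gripper_width: 0.134
finger_force: 30.0
clock: 10.07
tool_pos: [0.5726, 0.2794, 0.1009]
orientation: [[-0.688, 0.726, 0.0], [0.726, 0.688, 0.0], [-0.0, 0.0, -1.0]]
wrist_force: [0.0, 0.5, -1.8]
gripper_width: 0.129
finger_force: 30.0
```

Now down slowly in ~1–2 mm rows to contact.

```bash
python3 -m pendant '[[[0,0,0],[0,0,0.012],0],[[0,0,0],[0,0,0.024],0],[[0,0,0],[0,0,0.032],0],[[0,0,0],[0,0,0.038],0],[[0,0,0],[0,0,0.038],0]]';python3 -m pendant '[[[0,0,0],[0,0,0.006],0],[[0,0,0],[0,0,0.006],0]]'
```

```text
clock: 10.7
tool_pos: [0.5723, 0.2792, 0.0928]
orientation: [[-0.688, 0.726, -0.0], [0.726, 0.688, -0.0], [0.0, -0.0, -1.0]]
wrist_force: [-0.3, -0.1, -1.2]
gripper_width: 0.129
finger_force: 30.0
clock: 10.95
tool_pos: [0.5725, 0.2794, 0.0923]
orientation: [[-0.688, 0.726, 0.0], [0.726, 0.688, -0.0], [-0.0, 0.0, -1.0]]
wrist_force: [-0.7, -0.5, 3.3]
gripper_width: 0.125
finger_force: 30.0
```

Contact (force rose by about 5 N). Release and rise.

```bash
python3 -m pendant '[[[0,0,0],[0,0,0],0.2],[[0,0,0],[0,0,0],0.35],[[0,0,0],[0,0,0],0.45],[[0,0,0],[0,0,0],0.45],[[0,0,0],[0,0,-0.08],0.45],[[0,0,0],[0,0,-0.2],0.45],[[0,0,0],[0,0,-0.45],0.7],[[0,0,0],[0,0,-0.75],1],[[0,0,0],[0,0,-1],1],[[0,0,0],[0,0,-1],1]]'; python3 - <<'E'
from h import *
shot('wrist','w6');o=sensors.observe();print(o['tool_pos'],o['q'])
P=cloud('w6');r=np.hypot(P[...,0]-.572,P[...,1]-.279)
Q=P[(r<.06)&(P[...,2]>.066)&(P[...,2]<.08)];print(cv2.minEnclosingCircle(Q[:,:2].astype(np.float32)),np.median(Q[:,2]),np.std(Q[:,2]))
P=cloud('d4');r=np.hypot(P[...,0]-.544,P[...,1]+.216)
Q=P[(r<.045)&(P[...,2]>.162)&(P[...,2]<.18)];print(len(Q),cv2.minEnclosingCircle(Q[:,:2].astype(np.float32)))
E
```

```text
clock: 12.2
tool_pos: [0.5739, 0.2811, 0.2979]
orientation: [[-0.688, 0.726, 0.009], [0.726, 0.688, 0.004], [-0.003, 0.009, -1.0]]
wrist_force: [-0.6, 0.4, -0.8]
gripper_width: 0.862
finger_force: 0.0
[0.57298124 0.27999751 0.29490935] [-0.00157521  0.49548587 -0.71882104  1.52983695  0.33908065  1.23890971
 -0.01151228]
((0.5735723376274109, 0.27856874465942383), 0.04861591011285782) 0.07366235689049659 0.0010256367781284453
192 ((0.5450443029403687, -0.2188628911972046), 0.03184935450553894)
```

```bash
python3 -m pendant '[[[0,0,0],[-0.12,-0.13,0],1],[[0,0,0],[-0.3,-0.32,0],1],[[0,0,0],[-0.48,-0.52,0],1],[[0,0,0],[-0.66,-0.72,0],1],[[0,0,0],[-0.85,-0.907,0],1]]'; python3 -m pendant '[[[0,0,0.05],[-0.18,-0.2,0],1],[[0,0,0.1],[-0.36,-0.4,0],1],[[0,0,0.15],[-0.54,-0.58,0],1],[[0,0,0.2],[-0.72,-0.76,0],1],[[0,0,0.25],[-0.84,-0.9,0],1],[[0,0,0.27],[-0.85,-0.907,0],1],[[0,0,0.27],[-0.85,-0.907,0],1],[[0,0,0.27],[-0.85,-0.907,0],1]]'; python3 - <<'E'
from h import *
im,d=shot('wrist','w7');o=sensors.observe();print(o['tool_pos'],o['orientation'][0])
P=cloud('w7');r=np.hypot(P[...,0]-.544,P[...,1]+.216)
for z0,z1,rr in((.162,.178,.045),(.104,.115,.085)):
    Q=P[(r<rr)&(P[...,2]>z0)&(P[...,2]<z1)];print(len(Q),cv2.minEnclosingCircle(Q[:,:2].astype(np.float32)),np.median(Q,axis=0))
E
```

```text
clock: 12.88
tool_pos: [0.5565, 0.0291, 0.2908]
orientation: [[-0.688, 0.726, -0.002], [0.726, 0.688, -0.0], [0.001, -0.002, -1.0]]
wrist_force: [1.3, 0.3, -0.9]
gripper_width: 1.004
finger_force: 0.0
clock: 13.88
tool_pos: [0.5428, -0.2162, 0.2913]
orientation: [[0.087, 0.996, -0.001], [0.996, -0.087, 0.001], [0.001, -0.001, -1.0]]
wrist_force: [0.7, 0.8, 0.3]
gripper_width: 0.998
finger_force: 0.0
[ 0.54295445 -0.21615182  0.29141812] [ 8.70307055e-02  9.96205383e-01 -7.00430259e-04]
2508 ((0.5445301532745361, -0.21637733280658722), 0.028481777757406235) [ 0.54472265 -0.21495063  0.17096488]
7538 ((0.5493723750114441, -0.21524931490421295), 0.07876638323068619) [ 0.5484996  -0.20273622  0.11076585]
```

View pics/w7.png

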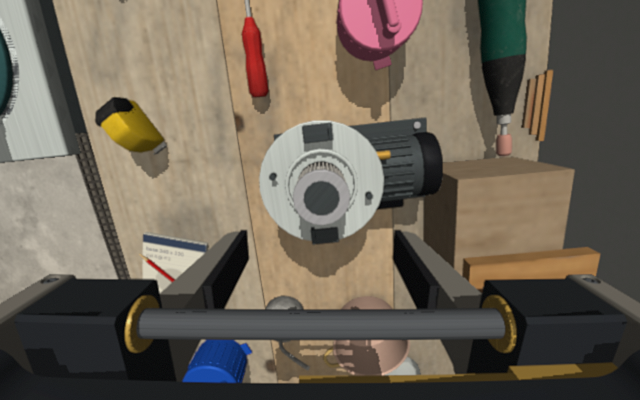

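Cartridge stands upright at (321,195), radius 28.5 mm as specified; the claws and the box are well clear. Descend and grip.

```bash
python3 -m pendant '[[[0,0,0],[0,0.008,0.15],1],[[0,0,0],[0,0.008,0.3],1],[[0,0,0],[0,0.008,0.45],1],[[0,0,0],[0,0.008,0.6],1],[[0,0,0],[0,0.008,0.67],1],[[0,0,0],[0,0.008,0.697],1],[[0,0,0],[0,0.008,0.697],0.75],[[0,0,0],[0,0.008,0.697],0.66],[[0,0,0],[0,0.008,0.697],0.55],[[0,0,0],[0,0.008,0.697],0.5],[[0,0,0],[0,0.008,0.697],0.5]]' 12
```

```text
clock: 15.3
tool_pos: [0.5448, -0.2174, 0.1529]
orientation: [[0.09, 0.996, 0.0], [0.996, -0.09, -0.0], [-0.0, 0.0, -1.0]]
wrist_force: [-1.0, -0.0, 3.5]
gripper_width: 0.615
finger_force: 12.0
```

```bash
python3 -m pendant '[[[0,0,0],[0,0,-0.03],0.4],[[0,0,0],[0,0,-0.09],0.4],[[0,0,0],[0,0,-0.17],0.4],[[0,0,0],[0,0,-0.27],0.4],[[0,0,0],[0,0,-0.4],0.4],[[0,0,0],[0,0,-0.5],0.4],[[0,0,0],[0,0,-0.58],0.4],[[0,0,0],[0,0,-0.58],0.4]]' 14; python3 - <<'E'
from h import *
o=sensors.observe();T=np.array(o['orientation']);d=np.array([.5602,.1358,.12])-o['tool_pos'];print((T.T@d/.2).round(3),o['tool_pos'])
E
```

```text
clock: 16.3
tool_pos: [0.5453, -0.2174, 0.2701]
orientation: [[0.089, 0.996, 0.003], [0.996, -0.089, -0.001], [-0.001, 0.003, -1.0]]
wrist_force: [-0.2, 0.4, -1.6]
gripper_width: 0.618
finger_force: 14.0
[ 1.766 -0.086  0.748] [ 0.54534328 -0.21740163  0.27006123]
```

```bash
python3 -m pendant '[[[0,0,0],[0.08,0,0],0.4],[[0,0,0],[0.22,-0.01,0],0.4],[[0,0,0],[0.4,-0.02,0],0.4],[[0,0,0],[0.58,-0.03,0],0.4],[[0,0,0],[0.74,-0.04,0],0.4],[[0,0,0],[0.88,-0.043,0],0.4]]'; python3 -m pendant '[[[0,0,0],[0.2,-0.01,0],0.4],[[0,0,0],[0.38,-0.02,0],0.4],[[0,0,0],[0.56,-0.03,0.05],0.4],[[0,0,0],[0.74,-0.04,0.2],0.4],[[0,0,0],[0.86,-0.043,0.4],0.4],[[0,0,0],[0.886,-0.043,0.6],0.4],[[0,0,0],[0.886,-0.043,0.75],0.4],[[0,0,0],[0.886,-0.043,0.75],0.4],[[0,0,0],[0.886,-0.043,0.75],0.4]]'; python3 - <<'E'
from h import *
shot('wrist','w8');o=sensors.observe();print(o['tool_pos'])
E
```

```text
clock: 17.05
tool_pos: [0.5509, -0.0384, 0.2674]
orientation: [[0.087, 0.996, -0.002], [0.996, -0.087, 0.001], [0.001, -0.002, -1.0]]
wrist_force: [0.1, -0.1, -1.0]
gripper_width: 0.617
finger_force: 14.0
clock: 18.18
tool_pos: [0.5592, 0.1369, 0.1191]
orientation: [[0.089, 0.996, 0.001], [0.996, -0.089, 0.001], [0.001, 0.001, -1.0]]
wrist_force: [0.7, -0.1, -0.3]
gripper_width: 0.618
finger_force: 14.0
[0.55966435 0.13675666 0.11961203]
```

View pics/w8.png

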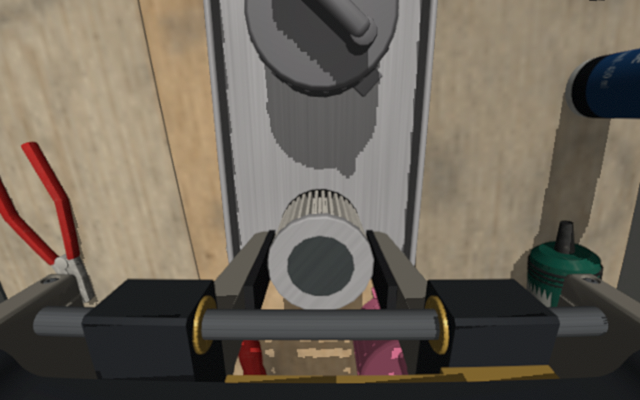

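The cartridge is held upright over the free end of the tray, with the cover standing beyond it at (320,40). I lower it.

```bash
python3 -m pendant '[[[0,0,0],[0,0,0.1],0.4],[[0,0,0],[0,0,0.2],0.4],[[0,0,0],[0,0,0.28],0.4],[[0,0,0],[0,0,0.33],0.4],[[0,0,0],[0,0,0.345],0.4],[[0,0,0],[0,0,0.355],0.4],[[0,0,0],[0,0,0.363],0.4],[[0,0,0],[0,0,0.363],0.4]]';python3 -m pendant '[[[0,0,0],[0,0,0.007],0.4],[[0,0,0],[0,0,0.007],0.4]]'
```

```text
clock: 19.23
tool_pos: [0.5593, 0.1361, 0.046]
orientation: [[0.089, 0.996, 0.001], [0.996, -0.089, -0.0], [0.0, 0.001, -1.0]]
wrist_force: [0.4, -0.8, -0.2]
gripper_width: 0.614
finger_force: 14.0
clock: 19.48
tool_pos: [0.5594, 0.1361, 0.0459]
orientation: [[0.089, 0.996, 0.001], [0.996, -0.089, -0.001], [-0.001, 0.001, -1.0]]
wrist_force: [-3.7, -1.5, 8.7]
gripper_width: 0.616
finger_force: 14.0
```

Contact at the expected height. Release, rise and check.

```bash
python3 -m pendant '[[[0,0,0],[0,0,0],0.66],[[0,0,0],[0,0,0],0.75],[[0,0,0],[0,0,0],0.9],[[0,0,0],[0,0,0],0.9],[[0,0,0],[0,0,-0.06],0.9],[[0,0,0],[0,0,-0.16],0.9],[[0,0,0],[0,0,-0.35],0.9],[[0,0,0],[0,0,-0.6],0.9],[[0,0,0],[0,0,-0.85],0.9],[[0,0,0],[0,0,-1],0.9],[[0,0,0],[0,0,-1],0.9],[[0,0,0],[0,0,-1],0.9]]'; python3 - <<'E'
from h import *
shot('wrist','w9');shot('scene','s9');P=cloud('w9')
for c,z0,z1,rr in(((.560,.136),.055,.07,.045),((.573,.279),.066,.08,.06)):
    r=np.hypot(P[...,0]-c[0],P[...,1]-c[1]);Q=P[(r<rr)&(P[...,2]>z0)&(P[...,2]<z1)];print(len(Q),cv2.minEnclosingCircle(Q[:,:2].astype(np.float32)),np.median(Q[:,2]),Q[:,2].std())
a=cv2.resize(cv2.imread('pics/s9.png')[100:340,100:460],(540,360));b=cv2.resize(cv2.imread('pics/w9.png'),(384,240));b=np.pad(b,((0,0),(0,156),(0,0)))
cv2.imwrite('pics/c9.png',np.vstack([a,b]))
E
```

```text
clock: 20.98
tool_pos: [0.5586, 0.1358, 0.2444]
orientation: [[0.089, 0.996, -0.0], [0.996, -0.089, -0.0], [-0.0, -0.0, -1.0]]
wrist_force: [-1.0, 0.7, 0.1]
gripper_width: 0.898
finger_force: 0.0
1755 ((0.5606094002723694, 0.136946439743042), 0.028439456596970558) 0.06391605064515414 0.0009867533439185245
5950 ((0.5729790925979614, 0.2785717248916626), 0.04848284646868706) 0.07362241813238886 0.0010337718505612644
```

View pics/c9.png

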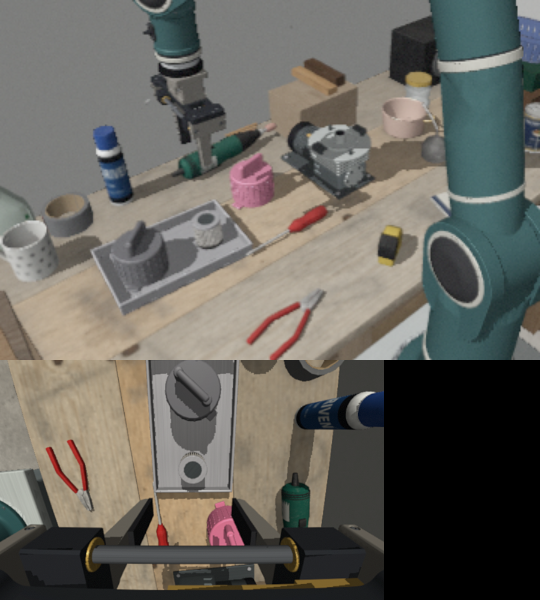

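Both parts stand upright side by side on the tray floor (cover at crop (137,260), cartridge at (208,228)), with tops at 73 and 63 mm as expected. The other things are where they were and the gripper is clear.

```bash
python3 -c "
from workcell import job;print(job.sign_off())"
```

```text
the job is handed in; nothing more can be done
None
```

The job is handed in at about 21 s: the cover was unlocked and lifted straight off, and it now stands mouth down in the tray with the cartridge upright beside it; the final pictures show nothing else moved.

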